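Spacer stick between two drying needle cases

ROBOT

A 6-joint arm with a two-finger parallel gripper is mounted at the origin on a cart in front of the work surface, level with it; the furniture and walls round the work are solid. World frame = base frame: x ahead of the robot, y to its left, z up, the work surface at z = 0. Lengths are in m, angles in rad, forces in N, time in s.
With the tool pointing down it reaches from about 0.35 to 0.875 m from the base axis. Payload 4.2 kg.
Tool frame: the origin (TCP) lies on the centre line of the jaws, within the pads' length; the fingertips stand 22 mm ahead of it and the grasp point (between the pads) lies 3 mm ahead of it; z points along the fingers, y is the line along which they close (so a half turn about z gives the same grasp; the last joint's range is limited). The gripper opens to 87 mm and grips with 3 to 60 N. Pads are 19 mm wide; open, the fingers measure 117 mm over their backs; the gripper's body (75 mm by 190 mm) begins 51 mm behind the grasp point.
Start: joints at [-1.07, 0.385, 0.008, 0, -1.194, -0.259], TCP at [0.15, -0.607, 0.206] pointing down, gripper open.
Joint ranges: [-3.14, 3.14], [-1.21, 2.06], [-1.07, 1.41], [-3.16, 2.05], [-2.99, -0.16], [-3.1, 3.1]. Speed limits (rad/s): [2.79, 2.79, 3.14, 3.14, 3.14, 3.14].

INTERFACE

Orientations are given as a unit quaternion [w, x, y, z].
In Python, from station import get_obs, camera, hand_in gives the robot as it stands.
- The arm moves only by the tool drive_tool, never from a script. Its argument "moves" is a list of rows, each a list of 7 numbers: the shift along the tool's x, y, z in mm, then the turn, a rotation vector about the tool's x, y, z in rad, then the gripper command: -1 is fully open, 1 is shut, values between are in proportion. In form: [[x, y, z, wx, wy, wz, fingers], ...]. A call has 1 to 10 rows; each row is the pose to reach, as a shift and turn from the pose commanded when the call began, along the tool's axes at that moment; what a row does not reach only later rows make up. A row lasts 1/12 s, in which the tool goes at most 41.7 mm and 7.16 degrees, less where a joint would pass 70% of its speed; a pose out of reach is approached as far as the arm can. A call with a gripper value outside its range is refused whole. The fingers move at their own pace and stop on an object; the grip force is fixed at half the most. Time passes only in rows, so rows that repeat a pose let the fingers close. It gives the time, the measured TCP pose, the force, the opening and the grip force at its end, in the units of the state.
- get_obs(): the state, without advancing time (a new reading comes with each control period).
- camera(name): name is "side" or "top" or "wrist"; returns a dict with "frame" (384x512x3 uint8, red, green, blue), "camera_matrix" (3x3 intrinsics, pixels), "R" (3x3) and "t" (3): a world point X has camera coordinates R X + t; the wrist camera has in their place "T_tool_cam" (4x4, takes a point from camera to tool coordinates, whose origin is the TCP and whose axes are the flange's). Camera axes: x right, y down, z forward; pixel columns grow to the right and rows downward; lengths in m; the calibration is good to about 2 mm. A picture is of the moment at which its call begins: read the wrist's pose just before it. There is no depth.
- hand_in(): hands the job in; it is judged then, once.
The state is a dict: "clock": time; "joints": joint angles; "joint_vel": joint speeds; "joint_efforts": joint torques, N m; "tcp_pos": TCP position; "eef_rot": TCP orientation; "force": force on the tool from outside, world axes, zero at the start; "ft_torque": the same for the moment, N m; "gripper_width": finger opening in m; "finger_force": force on a finger pad.
Only numpy, scipy, OpenCV 4.12 (cv2) and the standard library are available. Lean on these libraries where they do the work, as an engineer would, in place of code of your own. Each camera call takes 0.05 s, during which the arm holds its last target. There are 200 camera calls.

TASK

Two washed needle cases are to air-dry one above the other, with a gap between them. One wooden spacer stick already lies across one end of the lower case's lid: lay the other wooden spacer stick across its bare end in the same way, about as far in from the edge as the first one, and let go of it. Then set the second case, lid up, squarely over the lower one so that it rests level on both sticks; leave the lower case where it stands.

Things in the scene. Friction and masses are not known exactly. Their poses are not given: they have to be found in the camera images.
- case_low: The lower closed dark grey flat needle case, standing on the table with a stick lying on it. Body 58 mm (x, from -30 to +28 mm) by 125 mm (y), 22 mm high, loose, 0.25 kg; small catches and hinge knuckles on its long sides bring it to 64 mm; a white label on its lid. Origin: the centre of its underside; z up. The flat lid top is at z = 22 mm. The stick that is already there lies across the lid at the +y end; the bare end is the -y end.
- case_top: The second needle case, of the same make and size (58 mm in x from -30 to +28 mm, 64 mm over catch and hinges; 125 mm in y; 22 mm high; about 0.15 kg), lying lid up on the table by itself, with nothing on it. Origin: the centre of its underside; z up. It can be gripped across its 58 mm width at mid length. Either way round is good on the stack.
- stick_set: The spacer stick already in place: pale wood with white end caps, 90 mm long (its x axis), 14 mm wide (y) and 14 mm thick (z), about 20 g, loose. It lies across the lower case, about 40 mm from the middle of the case towards its +y end, overhanging on both sides. Origin: the centre of its underside.
- stick_loose: The loose spacer stick, the same as the other: pale wood with white end caps, 90 mm long (x), 14 mm wide (y), 14 mm thick (z), about 20 g, lying flat on the table. Origin: the centre of its underside. (A blue plastic stick lying near is only 7 mm thick and is the wrong one.)

How it is judged:
On the way:
1. the loose wooden stick lies across the bare end of the lower case, let go (x of stick_loose in the frame of case_low between -0.02 and 0.02 m and y of stick_loose in the frame of case_low between -0.058 and -0.022 m and z of stick_loose in the frame of case_low between 0.018 and 0.026 m and angle between the x axis of stick_loose and the x axis of case_low, either way round below 0.26 rad and contact force between stick_loose and case_low above 0.02 N and contact force between the fingers and stick_loose below 0.02 N and linear speed of stick_loose below 0.02 m/s), for 0.2 s.
At the end, for the whole second after the job is handed in: Both wooden sticks lie flat crossways (15-20 deg) on the lower lid, each 22-58 mm from its middle towards its own end, centred within 20-25 mm. The second case rests level (3 deg) and still on both, clear of the lower case, centred within 16 mm across and 18 mm along, parallel within 11 deg (x of stick_loose in the frame of case_low between -0.02 and 0.02 m and y of stick_loose in the frame of case_low between -0.058 and -0.022 m and z of stick_loose in the frame of case_low between 0.018 and 0.026 m and angle between the x axis of stick_loose and the x axis of case_low, either way round below 0.26 rad and contact force between stick_loose and case_low above 0.02 N and x of stick_set in the frame of case_low between -0.025 and 0.025 m and y of stick_set in the frame of case_low between 0.022 and 0.058 m and z of stick_set in the frame of case_low between 0.018 and 0.026 m and angle between the x axis of stick_set and the x axis of case_low, either way round below 0.35 rad and x of case_top in the frame of case_low between -0.016 and 0.016 m and y of case_top in the frame of case_low between -0.018 and 0.018 m and z of case_top in the frame of case_low between 0.032 and 0.04 m and angle between the y axis of case_top and the y axis of case_low, either way round below 0.2 rad and angle between case_top's own z axis and vertical below 0.05 rad and contact force between case_top and stick_loose above 0.05 N and contact force between case_top and stick_set above 0.05 N and contact force between case_top and case_low below 0.02 N and linear speed of case_top below 0.02 m/s and angular speed of case_top below 0.1 rad/s); the robot touches nothing.
It fails at once if the lower case is moved more than 40 mm (distance of case_low from where it was at the start of the episode above 0.04 m).
It also fails if it takes over 67 s, if anything falls off the work surface, if the arm or the gripper's body presses on something with over 40 N, if the wrist force passes 120 N, or if a joint passes its speed limit or range.

## Working session

There is one attempt and no reset: what is moved stays moved. The work goes in short steps, Python scripts to look and compute and a tool call to move; the robot and the scene stay as the last step left them, time stands still between calls to the robot, and variables do not carry over. Pictures are saved under pics/ and viewed, at most 10 in all, crops included, and the job is handed in when it is done.

Besides the shell and the picture viewer there is one more tool, called after "Call:" as name(argument=value, ...), one argument or row to a line, values as JSON. drive_tool: Moves the arm, as the interface text tells. Its arguments: {"type":"object","properties":{"moves":{"type":"array"}},"required":["moves"]}

```bash
mkdir -p pics; python3 - <<'E'
from station import get_obs,camera
import cv2,numpy as np
o=get_obs();print(o)
for n in["top","side"]:
    c=camera(n);cv2.imwrite(f"pics/{n}0.png",cv2.resize(c["frame"][:,:,::-1],(800,600),interpolation=cv2.INTER_CUBIC))
    print(n,c["camera_matrix"].tolist(),c["R"].tolist(),c["t"].tolist())
    np.savez(f"{n}0.npz",f=c["frame"],K=c["camera_matrix"],R=c["R"],t=c["t"])
E
```

```text
{'clock': 0.0, 'joints': array([-1.07038654e+00,  3.85555722e-01,  6.61045651e-03, -5.05723368e-04,
       -1.19398727e+00, -2.58559683e-01]), 'joint_vel': array([ 0.00050256,  0.0007497 ,  0.00025173, -0.00035854, -0.00153229,
       -0.00078964]), 'joint_efforts': array([ 1.31089550e-03, -3.90664816e+01,  1.87408018e+01,  4.22006607e+00,
        1.09297005e-02, -1.90651381e-04]), 'tcp_pos': array([ 0.14952535, -0.60618722,  0.20505313]), 'eef_rot': array([-1.77368785e-04, -1.20537871e-01,  9.92708127e-01,  1.07917668e-03]), 'force': array([0.46967305, 0.3662499 , 0.35272963]), 'ft_torque': array([0.05915393, 0.04689792, 0.0140507 ]), 'finger_force': 0.0, 'gripper_width': 0.08705724171652421}
top [[486.9451025391825, 0.0, 257.82229062146314], [0.0, 486.9451025391825, 195.63800082052887], [0.0, 0.0, 1.0]] [[0.011276359401700358, -0.9998872574924804, 0.009915443651680966], [-0.9908768088034787, -0.0125054391911695, -0.1341892833503116], [0.13429815149166405, -0.008311816576533614, -0.9909061106942071]] [-0.08511417177976295, 0.5191088831827809, 1.1065432698145592]
side [[424.4776842018255, 0.0, 249.2875721268312], [0.0, 424.4776842018255, 192.6801596227121], [0.0, 0.0, 1.0]] [[0.9777061051584778, -0.2088208604087855, -0.02201409080507126], [-0.13741527244495502, -0.5570389613288932, -0.8190388503975294], [0.15876969117157788, 0.8038043566812528, -0.5733155687276593]] [-0.5218264464827732, 0.07451227112984035, 0.8715044379647104]
```

View pics/top0.png

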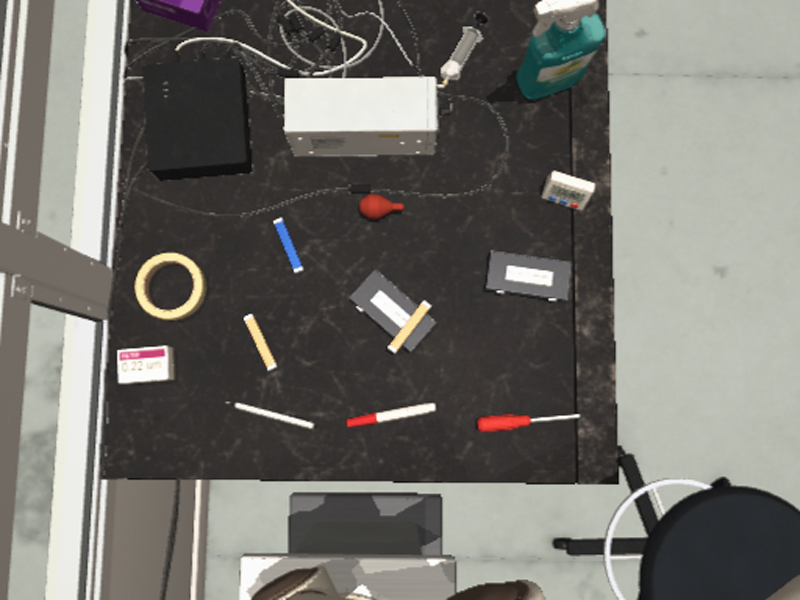

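View pics/side0.png

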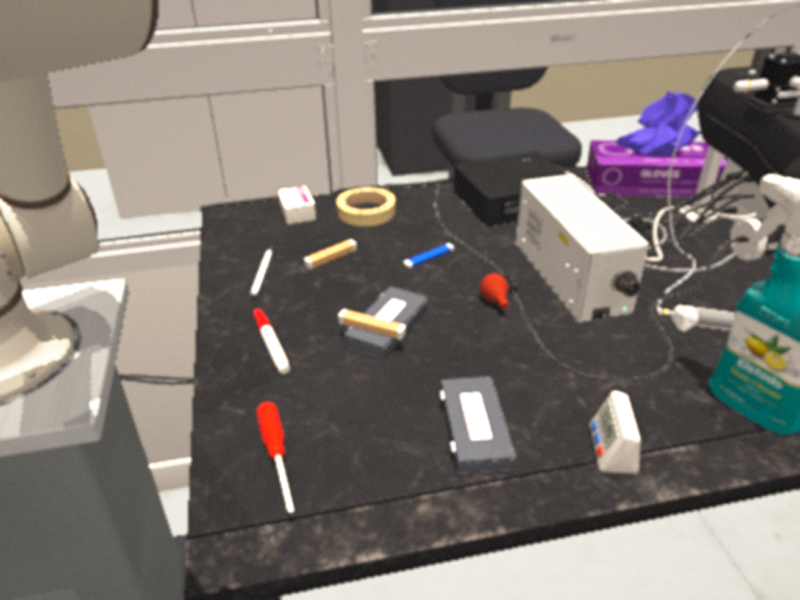

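The top view shows the loose stick at about (260,342), the lower case at (393,312) with its stick at (409,327), and the second case at (528,277). I'll enlarge the cases to get their corners.

```bash
cat > h.py <<'E'
import numpy as np,cv2
from scipy.spatial.transform import Rotation as Ro
def back(d,uv,z):
    K,R,t=d["K"],d["R"],d["t"];C=-R.T@t
    r=R.T@np.linalg.inv(K)@np.array([uv[0],uv[1],1.]);return C+r*(z-C[2])/r[2]
E
python3 - <<'E'
from h import *
d=np.load("top0.npz");f=d["f"][:,:,::-1]
a=cv2.resize(f[165:230,215:285],None,fx=6,fy=6,interpolation=cv2.INTER_CUBIC)
b=cv2.resize(f[150:215,305:372],None,fx=6,fy=6,interpolation=cv2.INTER_CUBIC)
im=np.hstack([a,b[:a.shape[0]][:,:380]]);im=np.clip(im*1.5,0,255).astype(np.uint8);cv2.imwrite("pics/crop.png",im);print(im.shape)
hsv=cv2.cvtColor(f,cv2.COLOR_BGR2HSV)
for nm,(r0,r1,c0,c1),z in[("loose",(195,245,150,185),.014),("set",(187,230,240,285),.036)]:
    s=np.zeros(f.shape[:2],np.uint8);s[r0:r1,c0:c1]=(hsv[r0:r1,c0:c1,2]>120)
    n,l,st,ce=cv2.connectedComponentsWithStats(s)
    for i in range(1,n):
        if st[i,4]<30: continue
        ys,xs=np.where(l==i);rc=cv2.minAreaRect(np.c_[xs,ys].astype(np.float32));bx=cv2.boxPoints(rc)
        P=np.array([back(d,p,z) for p in bx]);e=P[1]-P[0],P[2]-P[1];e=max(e,key=np.linalg.norm)
        print(nm,st[i],P.mean(0).round(4),[np.linalg.norm(P[1]-P[0]).round(4),np.linalg.norm(P[2]-P[1]).round(4)],"ang",np.degrees(np.arctan2(e[1],e[0])))
E
```

```text
(390, 800, 3)
loose [156 201  21  36 252] [0.4658 0.1379 0.014 ] [np.float64(0.0157), np.float64(0.0903)] ang -153.29409427556502
set [240 187  36  39 541] [ 0.5085 -0.0638  0.036 ] [np.float64(0.0914), np.float64(0.0782)] ang -36.393742824547225
```

View pics/crop.png

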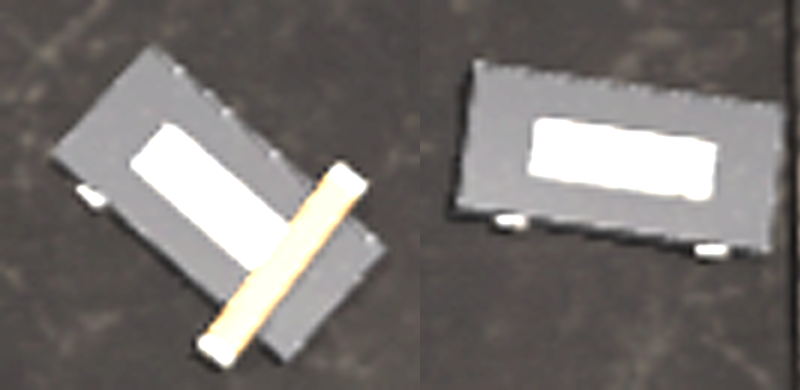

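Left crop: lower lid corners at (155,46), (52,152), (285,360), (386,247). The set stick runs from (218,350) to (350,178). Right crop: second case's lid corners at (475,60), (785,103), (770,250), (457,208). White catches are on the lower side of each case.

```bash
python3 - <<'E'
from h import *
d=np.load("top0.npz")
def fix(pts,ox,oy,x0): return [((x-x0+.5)/6+ox-.5,(y+.5)/6+oy-.5) for x,y in pts]
def rep(n,uv,z):
    P=np.array([back(d,p,z) for p in uv]);print(n,P.mean(0).round(4),[np.linalg.norm(P[i]-P[(i+1)%len(P)]).round(4) for i in range(len(P))]);
    for i in range(len(P)): 
        e=P[(i+1)%len(P)]-P[i];print("  ",np.degrees(np.arctan2(e[1],e[0])).round(1))
rep("low",fix([(155,46),(52,152),(285,360),(386,247)],215,165,0),.022)
rep("top",fix([(475,60),(785,103),(770,250),(457,208)],305,150,420),.022)
rep("set",fix([(205,340),(230,365),(366,188),(340,165)],215,165,0),.036)
hsv=cv2.cvtColor(d["f"],cv2.COLOR_RGB2HSV)
E
```

```text
low [ 0.516  -0.0632  0.022 ] [np.float64(0.0589), np.float64(0.1236), np.float64(0.0599), np.float64(0.1218)]
   137.1
   -131.1
   -41.1
   49.3
top [ 0.5731 -0.2706  0.022 ] [np.float64(0.1249), np.float64(0.0599), np.float64(0.1252), np.float64(0.0605)]
   -97.3
   173.2
   83.0
   -7.0
set [ 0.4896 -0.0894  0.036 ] [np.float64(0.0137), np.float64(0.0872), np.float64(0.0136), np.float64(0.0865)]
   -134.3
   -36.8
   48.8
   143.2
```

```bash
cat >> h.py <<'E'
def to(x,y,z,yaw):
    "yaw: world angle (deg) of the tool y axis, tool pointing down"
    from station import get_obs
    o=get_obs();R=Ro.from_quat(np.roll(o["eef_rot"],-1))
    ty=np.array([np.cos(np.radians(yaw)),np.sin(np.radians(yaw)),0]);tz=np.array([0,0,-1.]);T=Ro.from_matrix(np.c_[np.cross(ty,tz),ty,tz])
    print("t",o["clock"],"from",o["tcp_pos"].round(4),"mv",(R.inv().apply(np.array([x,y,z])-o["tcp_pos"])*1000).round(1),(R.inv()*T).as_rotvec().round(3),"w",o["gripper_width"],"F",o["force"].round(1))
E
python3 -c "
from h import *
to(.48,-.27,.22,103.8);to(.516,-.05,.22,116.7)"
```

```text
t 0.1 from [ 0.1495 -0.6063  0.2052] mv [-401.3  247.4  -14.4] [ 0.002 -0.     0.001] w 0.08674283728214963 F [-0.3 -0.8 -0.6]
t 0.1 from [ 0.1495 -0.6063  0.2052] mv [-488.9  452.4  -14. ] [ 0.002  0.    -0.224] w 0.08674283728214963 F [-0.3 -0.8 -0.6]
```

Call:
drive_tool(
  moves=[
    [-35,22,-2,0,0,0,-1],
    [-70,43,-3,0,0,0,-1],
    [-105,65,-4,0,0,0,-1],
    [-140,86,-5,0,0,0,-1],
    [-175,108,-6,0,0,0,-1],
    [-210,130,-8,0,0,0,-1],
    [-245,151,-10,0,0,-0.05,-1],
    [-280,175,-12,0,0,-0.1,-1],
    [-312,200,-14,0,0,-0.15,-1],
    [-340,230,-14,0,0,-0.22,-1],
  ],
)

```text
clock: 0.93
tcp_pos: [0.4264, -0.3006, 0.2201]
eef_rot: [0.0, -0.23, 0.973, -0.0]
force: [1.6, -0.6, -0.3]
gripper_width: 0.0869
finger_force: 0.0
```

```bash
python3 -c "
from h import *
to(.516,-.05,.22,116.7);to(.466,.138,.10,116.7)"
```

```text
t 0.9333 from [ 0.4264 -0.3006  0.2201] mv [-1.924e+02  1.838e+02  1.000e-01] [-0.001  0.    -0.001] w 0.08694373734559992 F [ 1.6 -0.6 -0.3]
t 0.9333 from [ 0.4264 -0.3006  0.2201] mv [-232.   374.4  120. ] [-0.001  0.    -0.001] w 0.08694373734559992 F [ 1.6 -0.6 -0.3]
```

Continue to above the lower case, then take a wrist picture.

Call:
drive_tool(
  moves=[
    [-28,26,0,0,0,0,-1],
    [-55,52,0,0,0,0,-1],
    [-82,79,0,0,0,0,-1],
    [-110,105,0,0,0,0,-1],
    [-137,131,0,0,0,0,-1],
    [-165,157,0,0,0,0,-1],
    [-192,184,0,0,0,0,-1],
    [-192,184,0,0,0,0,-1],
    [-192,184,0,0,0,0,-1],
  ],
)

```text
clock: 1.68
tcp_pos: [0.5148, -0.05, 0.2196]
eef_rot: [-0.001, -0.231, 0.973, 0.0]
force: [-1.1, -1.0, 0.0]
gripper_width: 0.0872
finger_force: 0.0
```

```bash
cat >> h.py <<'E'
def wrist(name):
    from station import get_obs,camera
    o=get_obs();c=camera("wrist");T=np.eye(4);T[:3,:3]=Ro.from_quat(np.roll(o["eef_rot"],-1)).as_matrix();T[:3,3]=o["tcp_pos"]
    W=np.linalg.inv(T@c["T_tool_cam"]);np.savez(name+".npz",f=c["frame"],K=c["camera_matrix"],R=W[:3,:3],t=W[:3,3])
    d=np.load(name+".npz");cv2.imwrite(f"pics/{name}.png",cv2.resize(d["f"][:,:,::-1],(800,600)));return d
def proj(d,P):
    P=np.atleast_2d(P);c=P@d["R"].T+d["t"];p=c@d["K"].T;return p[:,:2]/p[:,2:]
def v800(d,pts,z): return np.array([back(d,((x+.5)*.64-.5,(y+.5)*.64-.5),z) for x,y in pts])
E
python3 -c "
from h import *
d=wrist('w1');to(.466,.138,.10,116.7)
print(proj(d,[[.516,-.063,.022],[.4896,-.0894,.036],[.4658,.1379,.014],[.573,-.27,.022]])/.64)"
```

```text
t 1.7333 from [ 0.5143 -0.0512  0.2196] mv [-41.5 190.7 119.7] [ 0.001 -0.001 -0.003] w 0.08724441948623689 F [-0.8 -0.4  0.5]
[[387.17617784 255.69437801]
 [369.81697509 209.7965736 ]
 [641.01408855 310.34020353]
 [102.42100058 199.54042362]]
```

View pics/w1.png

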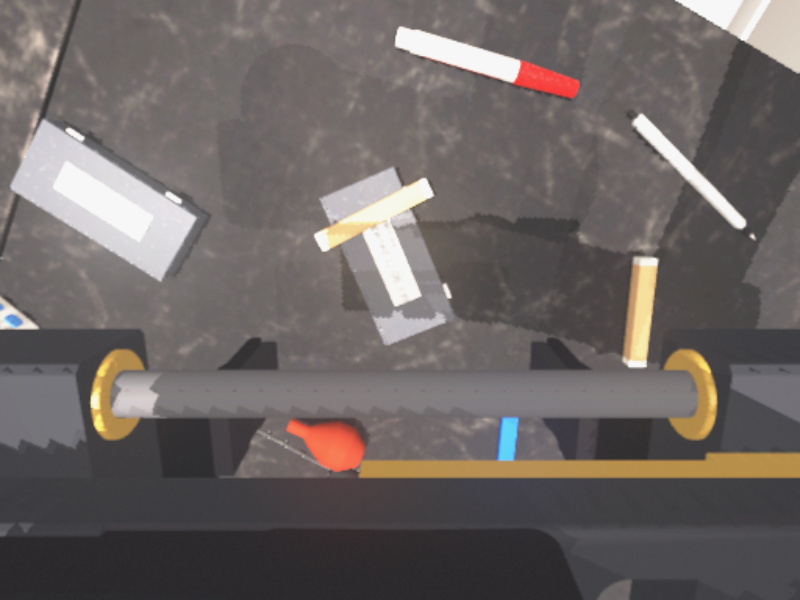

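The wrist view confirms the estimates to within about 3 px: lower case centre at (389,258), loose stick at (640,311). Next, move over the loose stick and descend.

Call:
drive_tool(
  moves=[
    [-7,30,10,0,0,0,-1],
    [-14,64,30,0,0,0,-1],
    [-21,95,50,0,0,0,-1],
    [-28,127,70,0,0,0,-1],
    [-35,159,95,0,0,0,-1],
    [-41.5,191,120,0,0,0,-0.4],
    [-41.5,191,120,0,0,0,-0.4],
    [-41.5,191,120,0,0,0,-0.4],
  ],
)

```text
clock: 2.4
tcp_pos: [0.4655, 0.1371, 0.0989]
eef_rot: [-0.002, -0.229, 0.973, -0.001]
force: [1.1, 0.1, 0.4]
gripper_width: 0.0742
finger_force: 0.0
```

```bash
python3 -c "
from h import *
d=wrist('w2');to(.466,.138,.025,116.7)
print(proj(d,[[.4658,.1379,.014],[.4256,.1177,.014],[.506,.1581,.014]])/.64)"
```

```text
t 2.45 from [0.4666 0.1369 0.1   ] mv [-0.   1.3 75. ] [-0.001 -0.001 -0.004] w 0.07045056951899034 F [0.3 0.2 0.3]
[[404.63936954 298.56869535]
 [404.48219607 215.11698988]
 [404.78471521 375.7403999 ]]
```

View pics/w2.png

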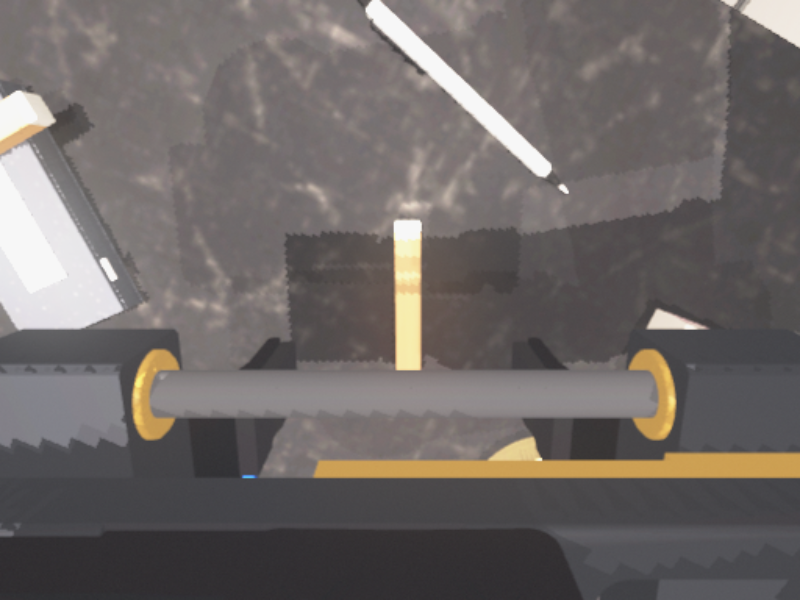

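The stick is between the fingers, with its far end at (407,220) and aligned to within about 2 mm. Descend and close.

Call:
drive_tool(
  moves=[
    [0,2,25,0,0,0,-0.4],
    [0,2,50,0,0,0,-0.4],
    [0,2,65,0,0,0,-0.4],
    [0,2,75,0,0,0,-0.4],
    [0,2,75,0,0,0,1],
    [0,2,75,0,0,0,1],
    [0,2,75,0,0,0,1],
    [0,2,75,0,0,0,1],
    [0,2,75,0,0,0,1],
    [0,2,75,0,0,0,1],
  ],
)

```text
clock: 3.28
tcp_pos: [0.4662, 0.1396, 0.0259]
eef_rot: [0.001, -0.229, 0.973, 0.0]
force: [-0.7, 1.2, 0.8]
gripper_width: 0.0288
finger_force: 0.0
```

Call:
drive_tool(
  moves=[
    [0,0,0,0,0,0,1],
    [0,0,0,0,0,0,1],
    [0,0,-15,0,0,0,1],
    [0,0,-40,0,0,0,1],
    [0,0,-75,0,0,0,1],
    [0,0,-75,0,0,0,1],
  ],
)

```text
clock: 3.78
tcp_pos: [0.4697, 0.1416, 0.1061]
eef_rot: [0.006, -0.23, 0.973, 0.001]
force: [0.8, -0.1, 0.0]
gripper_width: 0.0008
finger_force: 0.0
```

```bash
python3 -c "
from h import *
to(.5414,-.0323,.10,49)"
```

```text
t 3.7833 from [0.4697 0.1416 0.1061] mv [  13.8 -187.6    5.9] [0.007 0.011 1.18 ] w 0.0007713687410677683 F [ 0.8 -0.1  0. ]
```

The lift began before the fingers had closed, so the grip missed. Reopen and look again.

Call:
drive_tool(
  moves=[
    [0,0,6,0,0,0,-0.4],
    [0,0,6,0,0,0,-0.4],
    [0,0,6,0,0,0,-0.4],
    [0,0,6,0,0,0,-0.4],
    [0,0,6,0,0,0,-0.4],
    [0,0,6,0,0,0,-0.4],
    [0,0,6,0,0,0,-0.4],
    [0,0,6,0,0,0,-0.4],
    [0,0,6,0,0,0,-0.4],
    [0,0,6,0,0,0,-0.4],
  ],
)

```text
clock: 4.62
tcp_pos: [0.4658, 0.1395, 0.0942]
eef_rot: [0.0, -0.229, 0.973, 0.0]
force: [-0.7, -0.1, 0.4]
gripper_width: 0.0571
finger_force: 0.0
```

```bash
python3 -c "
from h import *
d=wrist('w3');to(.466,.138,.025,116.7)
print(proj(d,[[.4658,.1379,.014],[.4256,.1177,.014],[.506,.1581,.014]])/.64)"
```

```text
t 4.6667 from [0.4658 0.1395 0.0942] mv [ 0.5 -1.4 69.2] [ 0.     0.    -0.004] w 0.058769866981344156 F [-0.7 -0.3  0.1]
[[400.75436396 297.83331615]
 [400.32990983 212.74924304]
 [401.14582259 376.30326798]]
```

View pics/w3.png

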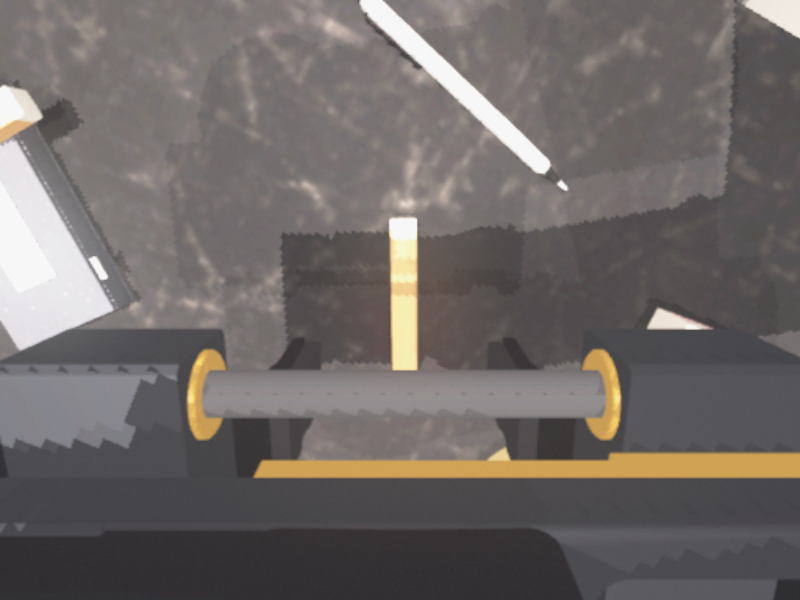

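The stick hasn't moved (far end at 403,218). Descend again and give the fingers time to close.

Call:
drive_tool(
  moves=[
    [0,0,25,0,0,0,-0.4],
    [0,0,50,0,0,0,-0.4],
    [0,0,62,0,0,0,-0.4],
    [0,0,69,0,0,0,-0.4],
    [0,0,69,0,0,0,1],
    [0,0,69,0,0,0,1],
    [0,0,69,0,0,0,1],
    [0,0,69,0,0,0,1],
    [0,0,69,0,0,0,1],
    [0,0,69,0,0,0,1],
  ],
)

```text
clock: 5.5
tcp_pos: [0.4661, 0.1397, 0.0258]
eef_rot: [0.001, -0.229, 0.973, 0.0]
force: [0.2, -0.8, -0.8]
gripper_width: 0.0288
finger_force: 0.0
```

Call:
drive_tool(
  moves=[
    [0,0,0,0,0,0,1],
    [0,0,0,0,0,0,1],
    [0,0,0,0,0,0,1],
    [0,0,0,0,0,0,1],
    [0,0,0,0,0,0,1],
    [0,0,0,0,0,0,1],
  ],
)

```text
clock: 6.0
tcp_pos: [0.4658, 0.1395, 0.0251]
eef_rot: [-0.0, -0.229, 0.973, -0.0]
force: [0.9, -0.1, -0.2]
gripper_width: 0.0011
finger_force: 0.0
```

The fingers closed fully on nothing with the tips at stick height. I'll look at all three cameras in one montage.

```bash
python3 - <<'E'
from h import *
from station import camera
d=wrist('w4');a=cv2.resize(d["f"][:,:,::-1],(400,300))
fs={}
for n in["side","top"]:
    c=camera(n);e=dict(K=c["camera_matrix"],R=c["R"],t=c["t"]);fs[n]=c["frame"][:,:,::-1]
    np.savez(n+"4.npz",f=c["frame"],**e);print(n,proj(e,[[.4658,.1395,.003],[.4658,.1379,.014]]))
u=cv2.resize(fs["side"][110:230,140:300],(400,300),interpolation=cv2.INTER_CUBIC)
v=cv2.resize(fs["top"][150:270,90:250],(400,300),interpolation=cv2.INTER_CUBIC)
w=cv2.resize(fs["side"],(400,300))
cv2.imwrite("pics/m4.png",np.vstack([np.hstack([a,u]),np.hstack([v,w])]))
E
```

```text
side [[210.85173873 164.67573359]
 [210.61058883 161.18562252]]
top [[166.15023243 218.79943067]
 [166.00650941 218.40355099]]
```

View pics/m4.png

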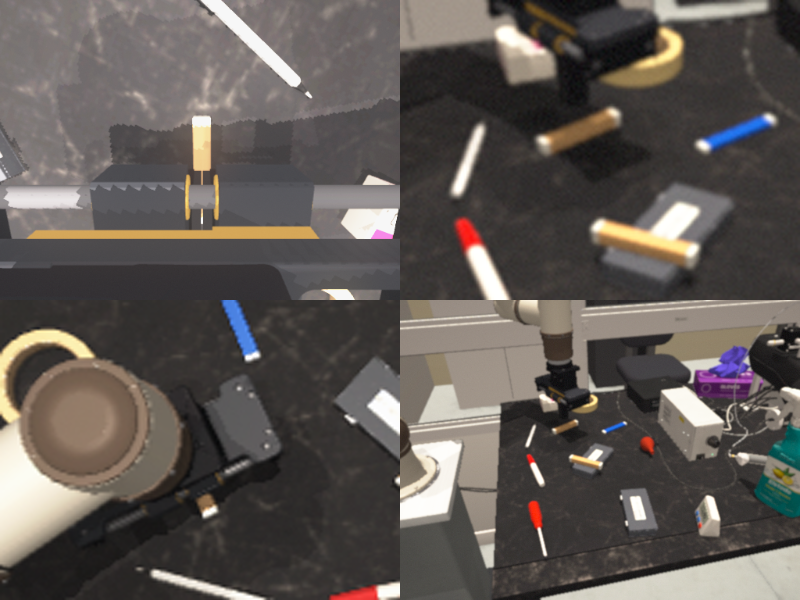

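In the montage the closed finger tips, at crop (575,100), sit above or behind the fully visible stick at (580,130). I'll check numerically where the tips should project.

```bash
python3 - <<'E'
from h import *
from station import get_obs,camera
o=get_obs();print(o["tcp_pos"],o["joints"].round(3))
w,s,t=[np.load(n+"4.npz") for n in("w","side","top")]
R=Ro.from_quat(np.roll(o["eef_rot"],-1)).as_matrix()
for z in(-60,-30,0,22):
    P=o["tcp_pos"]+R@[0,0,z/1000];print(z,"wrist400",proj(w,P)/1.28,"sidecrop",(proj(s,P)-[140,110])*2.5+[400,0],"topcrop",(proj(t,P)-[90,150])*2.5+[0,300])
for x,y in((.4256,.1177),(.4658,.1379),(.506,.1581)):
    P=[x,y,.014];print(proj(w,P)/1.28,(proj(s,P)-[140,110])*2.5+[400,0],(proj(t,P)-[90,150])*2.5+[0,300])
print(camera("wrist")["T_tool_cam"].round(4))
f=s["f"][:,:,::-1][125:185,180:240];g=w["f"][:,:,::-1][130:320,190:330]
f=np.clip(cv2.resize(f,(500,500),interpolation=cv2.INTER_CUBIC)*2.0,0,255).astype(np.uint8)
g=np.clip(cv2.resize(g,(295,500),interpolation=cv2.INTER_CUBIC)*1.3,0,255).astype(np.uint8)
cv2.imwrite("pics/m5.png",np.hstack([f,g]))
E
```

```text
[0.46575733 0.13949667 0.02513353] [ 0.626  0.375 -0.555 -0.    -0.641 -1.735]
-60 wrist400 [[201.83002673 214.6097395 ]] sidecrop [[570.70092952  62.66195339]] topcrop [[174.07883726 464.00997759]]
-30 wrist400 [[201.79477734 191.41316816]] sidecrop [[573.10114045  90.491557  ]] topcrop [[180.30830008 467.08072807]]
0 wrist400 [[201.77035517 175.34167062]] sidecrop [[575.42220506 117.40348671]] topcrop [[186.21374116 469.99175532]]
22 wrist400 [[201.75673062 166.3757583 ]] sidecrop [[577.07625702 136.58163876]] topcrop [[190.35282925 472.03207679]]
[[199.64215394 113.36854823]] [[538.09284449 143.58517126]] [[209.89304287 513.74444627]]
[[199.95559873 169.76804193]] [[576.52647208 127.9640563 ]] [[190.01627353 471.00887747]]
[[200.23695981 220.39457307]] [[613.33651639 113.00283694]] [[170.31887471 428.6589599 ]]
[[ 2.000e-04 -9.707e-01 -2.402e-01  6.520e-02]
 [ 1.000e+00  2.000e-04  1.000e-04 -1.000e-04]
 [-0.000e+00 -2.402e-01  9.707e-01 -1.792e-01]
 [ 0.000e+00  0.000e+00  0.000e+00  1.000e+00]]
```

View pics/m5.png

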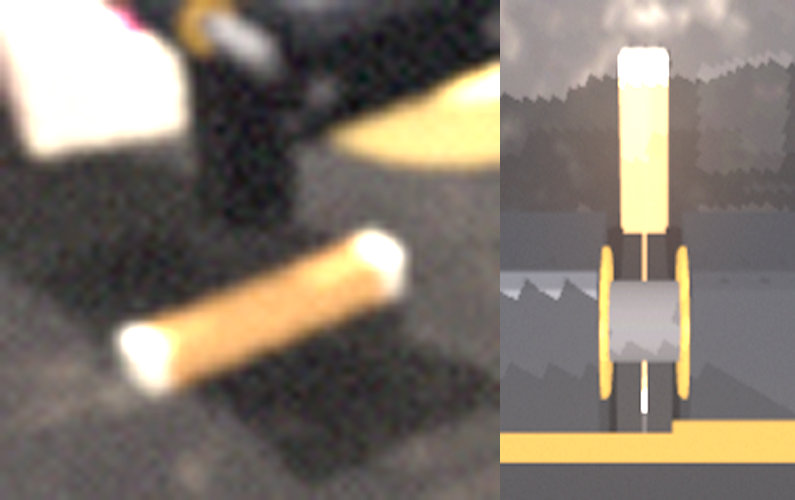

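Both views put the real fingertips about 15 mm behind the reported TCP. The side view shows them at roughly z = 0.040 and the wrist view agrees, so they're above the stick rather than around it. I'll open and descend carefully, watching the force.

Call:
drive_tool(
  moves=[
    [0,0,0,0,0,0,-0.2],
    [0,0,0,0,0,0,-0.2],
    [0,0,0,0,0,0,-0.2],
    [0,0,0,0,0,0,-0.2],
    [0,0,0,0,0,0,-0.2],
    [0,0,0,0,0,0,-0.2],
    [0,0,3,0,0,0,-0.2],
    [0,0,6,0,0,0,-0.2],
    [0,0,8,0,0,0,-0.2],
    [0,0,8,0,0,0,-0.2],
  ],
)

```text
clock: 7.03
tcp_pos: [0.4653, 0.1392, 0.0165]
eef_rot: [-0.001, -0.229, 0.973, -0.0]
force: [-1.3, 0.1, -0.5]
gripper_width: 0.0509
finger_force: 0.0
```

Call:
drive_tool(
  moves=[
    [0,0,3,0,0,0,-0.2],
    [0,0,6,0,0,0,-0.2],
    [0,0,9,0,0,0,-0.2],
    [0,0,12,0,0,0,-0.2],
    [0,0,12,0,0,0,-0.2],
  ],
)

```text
clock: 7.45
tcp_pos: [0.4653, 0.1392, 0.0044]
eef_rot: [-0.001, -0.229, 0.973, -0.0]
force: [-0.3, 0.5, 1.2]
gripper_width: 0.0521
finger_force: 0.0
```

At a reported TCP height of 4 mm there's no contact, so the offset is real. Go down another 13 mm, then close fully.

Call:
drive_tool(
  moves=[
    [0,0,3,0,0,0,-0.2],
    [0,0,6,0,0,0,-0.2],
    [0,0,9,0,0,0,-0.2],
    [0,0,11,0,0,0,-0.2],
    [0,0,13,0,0,0,-0.2],
    [0,0,13,0,0,0,-0.2],
  ],
)

```text
clock: 7.95
tcp_pos: [0.4655, 0.1393, -0.0083]
eef_rot: [-0.0, -0.229, 0.973, -0.0]
force: [-0.6, -0.4, -0.2]
gripper_width: 0.0518
finger_force: 0.0
```

Call:
drive_tool(
  moves=[
    [0,0,0,0,0,0,1],
    [0,0,0,0,0,0,1],
    [0,0,0,0,0,0,1],
    [0,0,0,0,0,0,1],
    [0,0,0,0,0,0,1],
    [0,0,0,0,0,0,1],
    [0,0,0,0,0,0,1],
    [0,0,0,0,0,0,1],
    [0,0,0,0,0,0,1],
    [0,0,0,0,0,0,1],
  ],
)

```text
clock: 8.78
tcp_pos: [0.4658, 0.1395, -0.0078]
eef_rot: [0.0, -0.229, 0.973, 0.0]
force: [-0.5, 0.3, 0.2]
gripper_width: 0.0135
finger_force: 30.0
```

Stick gripped: opening 13.5 mm, 30 N. The effective tip offset is now known. Lift and carry.

Call:
drive_tool(
  moves=[
    [0,0,-10,0,0,0,1],
    [0,0,-30,0,0,0,1],
    [0,0,-55,0,0,0,1],
    [0,0,-80,0,0,0,1],
    [0,0,-100,0,0,0,1],
    [0,0,-100,0,0,0,1],
    [0,0,-100,0,0,0,1],
  ],
)

```text
clock: 9.37
tcp_pos: [0.4662, 0.1399, 0.0931]
eef_rot: [0.001, -0.229, 0.973, 0.001]
force: [-0.8, -0.5, -0.8]
gripper_width: 0.0135
finger_force: 30.0
```

```bash
python3 -c "
from h import *
to(.5414,-.0323,.09,49)"
```

```text
t 9.3667 from [0.4662 0.1399 0.0931] mv [   9.3 -187.6    2.9] [0.002 0.002 1.177] w 0.013470210142907672 F [-0.8 -0.5 -0.8]
```

Call:
drive_tool(
  moves=[
    [1,-18,0,0,0,0.11,1],
    [2,-37,0,0,0,0.22,1],
    [3,-56,0,0,0,0.34,1],
    [4,-75,0,0,0,0.46,1],
    [5,-94,0,0,0,0.58,1],
    [6,-113,0,0,0,0.7,1],
    [7,-132,1,0,0,0.82,1],
    [8,-151,2,0,0,0.94,1],
    [9,-170,3,0,0,1.06,1],
    [9,-187.5,3,0,0,1.177,1],
  ],
)

```text
clock: 10.2
tcp_pos: [0.5401, -0.0336, 0.0871]
eef_rot: [-0.002, 0.353, 0.936, -0.001]
force: [0.3, -0.1, 0.5]
gripper_width: 0.0133
finger_force: 30.0
```

Call:
drive_tool(
  moves=[
    [0,0,0,0,0,0,1],
    [0,0,0,0,0,0,1],
    [0,0,0,0,0,0,1],
  ],
)

```text
clock: 10.45
tcp_pos: [0.5402, -0.0323, 0.088]
eef_rot: [-0.001, 0.349, 0.937, -0.001]
force: [-0.1, -0.8, -0.3]
gripper_width: 0.0132
finger_force: 30.0
```

```bash
python3 -c "
from h import *
to(.5414,-.0323,.0145,49)"
```

```text
t 10.45 from [ 0.5402 -0.0323  0.088 ] mv [-1.   0.9 73.5] [-0.002 -0.002  0.002] w 0.01315764005573133 F [-0.1 -0.8 -0.3]
```

Call:
drive_tool(
  moves=[
    [-1,1,25,0,0,0,1],
    [-1,1,48,0,0,0,1],
    [-1,1,60,0,0,0,1],
    [-1,1,67,0,0,0,1],
    [-1,1,71,0,0,0,1],
    [-1,1,73,0,0,0,1],
    [-1,1,73,0,0,0,1],
    [-1,1,73,0,0,0,1],
  ],
)

```text
clock: 11.12
tcp_pos: [0.5433, -0.032, 0.0169]
eef_rot: [0.001, 0.35, 0.937, 0.0]
force: [0.3, -0.4, 0.9]
gripper_width: 0.0136
finger_force: 30.0
```

Call:
drive_tool(
  moves=[
    [0,0,1,0,0,0,1],
    [0,0,1,0,0,0,1],
    [0,0,1,0,0,0,1],
    [0,0,1,0,0,0,1],
  ],
)

```text
clock: 11.45
tcp_pos: [0.5428, -0.0323, 0.0155]
eef_rot: [0.0, 0.35, 0.937, 0.0]
force: [-0.4, 0.2, 0.1]
gripper_width: 0.0132
finger_force: 30.0
```

Call:
drive_tool(
  moves=[
    [0,0,0.5,0,0,0,1],
    [0,0,1,0,0,0,1],
    [0,0,1.3,0,0,0,1],
    [0,0,1.3,0,0,0,1],
    [0,0,1.3,0,0,0,1],
  ],
)

```text
clock: 11.87
tcp_pos: [0.5428, -0.0323, 0.0142]
eef_rot: [0.0, 0.35, 0.937, 0.0]
force: [-1.1, -0.0, 4.1]
gripper_width: 0.0132
finger_force: 30.0
```

A 4 N contact force shows the stick is seated. Release it and rise.

Call:
drive_tool(
  moves=[
    [0,0,-0.5,0,0,0,0],
    [0,0,-0.5,0,0,0,0],
    [0,0,-0.5,0,0,0,0],
    [0,0,-0.5,0,0,0,0],
    [0,0,-0.5,0,0,0,0],
    [0,0,-0.5,0,0,0,0],
    [0,0,-15,0,0,0,0],
    [0,0,-45,0,0,0,0],
    [0,0,-80,0,0,0,-0.5],
    [0,0,-115,0,0,0,-1],
  ],
)

```text
clock: 12.7
tcp_pos: [0.542, -0.0324, 0.1296]
eef_rot: [-0.001, 0.35, 0.937, -0.001]
force: [0.0, 0.2, 0.4]
gripper_width: 0.05
finger_force: 0.0
```

```bash
python3 -c "
from h import *
to(.5731,-.2706,.12,173)"
```

```text
t 12.7 from [ 0.542  -0.0324  0.1296] mv [-179.7 -159.4    9.6] [ 0.    -0.003 -2.164] w 0.05002225505438783 F [0.  0.2 0.4]
```

Call:
drive_tool(
  moves=[
    [-15,-13,-3,0,0,-0.12,-1],
    [-30,-27,-6,0,0,-0.24,-1],
    [-45,-40,-10,0,0,-0.36,-1],
    [-60,-53,-10,0,0,-0.48,-1],
    [-75,-67,-10,0,0,-0.6,-1],
    [-90,-80,-10,0,0,-0.72,-1],
    [-108,-95,-10,0,0,-0.84,-1],
    [-126,-112,-10,0,0,-0.96,-1],
    [-144,-128,-10,0,0,-1.08,-1],
    [-162,-144,-10,0,0,-1.2,-1],
  ],
)

```text
clock: 13.53
tcp_pos: [0.5704, -0.2484, 0.1387]
eef_rot: [-0.0, -0.243, 0.97, 0.0]
force: [-0.4, 0.9, -0.6]
gripper_width: 0.0869
finger_force: 0.0
```

```bash
python3 -c "
from h import *
to(.5731,-.2706,.12,173)"
```

```text
t 13.5333 from [ 0.5704 -0.2484  0.1387] mv [  8.1 -20.9  18.7] [ 0.    -0.    -0.958] w 0.08692578046577674 F [-0.4  0.9 -0.6]
```

Call:
drive_tool(
  moves=[
    [1,-3,0,0,0,-0.12,-1],
    [2,-6,0,0,0,-0.24,-1],
    [3,-9,0,0,0,-0.36,-1],
    [4,-12,0,0,0,-0.48,-1],
    [5,-15,0,0,0,-0.6,-1],
    [6,-17,0,0,0,-0.72,-1],
    [7,-19,0,0,0,-0.84,-1],
    [8,-21,0,0,0,-0.958,-1],
    [8,-21,0,0,0,-0.958,-1],
    [8,-21,0,0,0,-0.958,-1],
  ],
)

```text
clock: 14.37
tcp_pos: [0.5731, -0.2695, 0.1386]
eef_rot: [-0.0, -0.659, 0.752, 0.0]
force: [-0.4, 0.2, 0.1]
gripper_width: 0.0867
finger_force: 0.0
```

```bash
python3 - <<'E'
from h import *
from station import camera
to(.5731,-.2706,.12,173)
d=wrist('w6');fs=[cv2.resize(d["f"][:,:,::-1],(400,300))]
print(proj(d,[[.5731,-.2706,.022]])/1.28)
for n in["side","top"]:
    c=camera(n);np.savez(n+"6.npz",f=c["frame"],K=c["camera_matrix"],R=c["R"],t=c["t"]);fs.append(c["frame"][:,:,::-1])
u=cv2.resize(fs[1][165:240,200:300],(400,300),interpolation=cv2.INTER_CUBIC)
v=cv2.resize(fs[2][162:237,205:305],(400,300),interpolation=cv2.INTER_CUBIC)
w=cv2.resize(fs[1],(400,300))
cv2.imwrite("pics/m6.png",np.vstack([np.hstack([fs[0],u]),np.hstack([v,w])]))
E
```

```text
t 14.3667 from [ 0.5731 -0.2695  0.1386] mv [ 1.1 -0.1 18.6] [ 0.     0.    -0.009] w 0.08673908980729984 F [-0.4  0.2  0.1]
[[201.49410165 141.36961348]]
```

View pics/m6.png

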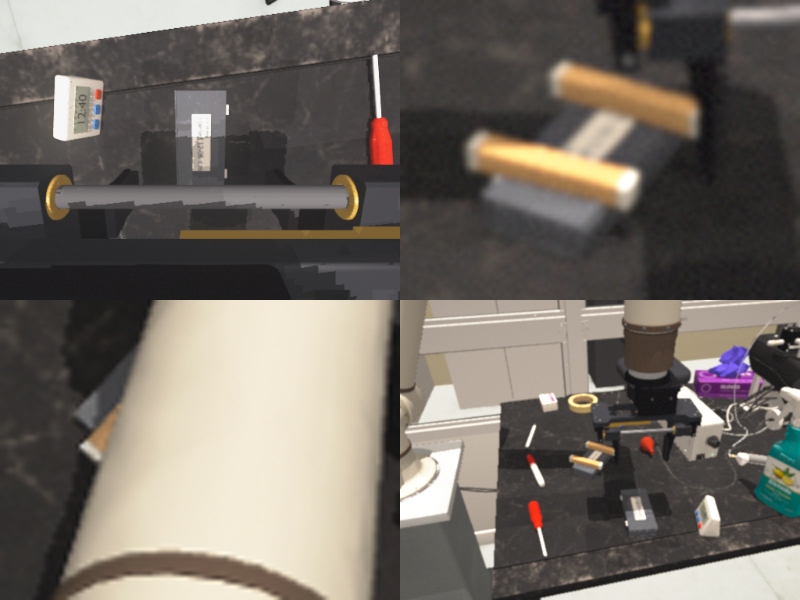

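The loose stick lies well across the bare end (side crop: (560,75) to (695,120)), parallel to the set stick. The wrist view shows the second case centred at (201,141) as predicted, between the fingers. Descend on it.

Call:
drive_tool(
  moves=[
    [1,0,30,0,0,0,-1],
    [1,0,60,0,0,0,-1],
    [1,0,85,0,0,0,-1],
    [1,0,105,0,0,0,-1],
    [1,0,120,0,0,0,-1],
    [1,0,130,0,0,0,-1],
    [1,0,138,0,0,0,-1],
    [1,0,144,0,0,0,-1],
    [1,0,147,0,0,0,-1],
    [1,0,147,0,0,0,-1],
  ],
)

```text
clock: 15.35
tcp_pos: [0.5732, -0.2705, -0.0082]
eef_rot: [0.0, -0.66, 0.751, 0.0]
force: [0.3, -0.0, -0.3]
gripper_width: 0.0869
finger_force: 0.0
```

```bash
python3 - <<'E'
from h import *
to(.5731,-.2706,-.009,173)
s=np.load("side6.npz")
for p in[(627,95),(550,163)]:
    P=back(s,(200+(p[0]-400)/4,165+p[1]/4),.033);q=P-[.5152,-.0625,0];a=np.radians(139)
    print(P.round(4),q[0]*np.cos(a)+q[1]*np.sin(a),-q[0]*np.sin(a)+q[1]*np.cos(a))
E
```

```text
t 15.35 from [ 0.5732 -0.2705 -0.0082] mv [0.1 0.1 0.8] [ 0.     0.    -0.006] w 0.08690174466744385 F [ 0.3 -0.  -0.3]
[ 0.5437 -0.0337  0.033 ] -0.002596978275090478 -0.0403962350597718
[ 0.492  -0.0839  0.033 ] 0.0034699287866210033 0.0313131113415563
```

Call:
drive_tool(
  moves=[
    [0,0,0,0,0,0,1],
    [0,0,0,0,0,0,1],
    [0,0,0,0,0,0,1],
    [0,0,0,0,0,0,1],
    [0,0,0,0,0,0,1],
    [0,0,0,0,0,0,1],
    [0,0,0,0,0,0,1],
    [0,0,0,0,0,0,1],
    [0,0,0,0,0,0,1],
    [0,0,0,0,0,0,1],
  ],
)

```text
clock: 16.18
tcp_pos: [0.5733, -0.2706, -0.0078]
eef_rot: [0.0, -0.66, 0.751, -0.0]
force: [-0.9, 0.9, 2.0]
gripper_width: 0.0576
finger_force: 30.0
```

Call:
drive_tool(
  moves=[
    [0,0,-5,0,0,0,1],
    [0,0,-15,0,0,0,1],
    [0,0,-35,0,0,0,1],
    [0,0,-60,0,0,0,1],
    [0,0,-85,0,0,0,1],
    [0,0,-110,0,0,0,1],
    [0,0,-120,0,0,0,1],
    [0,0,-120,0,0,0,1],
    [0,0,-120,0,0,0,1],
    [0,0,-120,0,0,0,1],
  ],
)

```text
clock: 17.02
tcp_pos: [0.5718, -0.27, 0.1099]
eef_rot: [-0.001, -0.66, 0.751, 0.002]
force: [-0.2, -0.7, -2.2]
gripper_width: 0.0579
finger_force: 30.0
```

```bash
python3 - <<'E'
from h import *
to(.5155,-.063,.11,139)
E
```

```text
t 17.0167 from [ 0.5718 -0.27    0.1099] mv [-198.1   82.3    0.4] [ 0.004 -0.     0.587] w 0.057884751759668916 F [-0.2 -0.7 -2.2]
```

Call:
drive_tool(
  moves=[
    [-20,8,0,0,0,0.06,1],
    [-40,16,0,0,0,0.12,1],
    [-60,25,0,0,0,0.18,1],
    [-82,34,0,0,0,0.25,1],
    [-105,43,0,0,0,0.32,1],
    [-128,52,0,0,0,0.39,1],
    [-150,62,0,0,0,0.46,1],
    [-170,70,0,0,0,0.52,1],
    [-187,77,0,0,0,0.56,1],
    [-198,82,0,0,0,0.587,1],
  ],
)

```text
clock: 17.85
tcp_pos: [0.5153, -0.0623, 0.11]
eef_rot: [-0.002, -0.415, 0.91, 0.001]
force: [0.1, -0.2, -0.9]
gripper_width: 0.0577
finger_force: 30.0
```

Call:
drive_tool(
  moves=[
    [0,0,0,0,0,0,1],
    [0,0,0,0,0,0,1],
    [0,0,0,0,0,0,1],
    [0,0,0,0,0,0,1],
  ],
)

```text
clock: 18.18
tcp_pos: [0.5169, -0.0643, 0.1112]
eef_rot: [-0.001, -0.415, 0.91, 0.0]
force: [-0.1, 0.5, -1.5]
gripper_width: 0.0578
finger_force: 30.0
```

```bash
python3 - <<'E'
from h import *
to(.5155,-.063,.028,139)
E
```

```text
t 18.1833 from [ 0.5169 -0.0643  0.1112] mv [-0.2  1.9 83.2] [ 0.001 -0.001  0.   ] w 0.057813479416969495 F [-0.1  0.5 -1.5]
```

Call:
drive_tool(
  moves=[
    [0,1.5,22,0,0,0,1],
    [0,1.5,42,0,0,0,1],
    [0,1.5,58,0,0,0,1],
    [0,1.5,68,0,0,0,1],
    [0,1.5,75,0,0,0,1],
    [0,1.5,79,0,0,0,1],
    [0,1.5,81,0,0,0,1],
    [0,1.5,81,0,0,0,1],
    [0,1.5,81,0,0,0,1],
  ],
)

```text
clock: 18.93
tcp_pos: [0.5166, -0.0627, 0.0315]
eef_rot: [0.001, -0.415, 0.91, -0.0]
force: [-1.0, -0.3, -1.0]
gripper_width: 0.0578
finger_force: 30.0
```

Call:
drive_tool(
  moves=[
    [0,0,0.5,0,0,0,1],
    [0,0,1,0,0,0,1],
    [0,0,1.5,0,0,0,1],
    [0,0,1.5,0,0,0,1],
    [0,0,1.5,0,0,0,1],
  ],
)

```text
clock: 19.35
tcp_pos: [0.516, -0.0627, 0.0295]
eef_rot: [0.0, -0.415, 0.91, -0.0]
force: [0.0, 0.3, -0.8]
gripper_width: 0.0574
finger_force: 30.0
```

Call:
drive_tool(
  moves=[
    [0,0,0.5,0,0,0,1],
    [0,0,1,0,0,0,1],
    [0,0,1.5,0,0,0,1],
    [0,0,1.5,0,0,0,1],
    [0,0,1.5,0,0,0,1],
  ],
)

```text
clock: 19.77
tcp_pos: [0.5159, -0.0627, 0.0281]
eef_rot: [0.0, -0.415, 0.91, -0.0]
force: [-2.3, 0.0, 2.9]
gripper_width: 0.0578
finger_force: 30.0
```

Contact, as expected. Release slowly, then rise.

Call:
drive_tool(
  moves=[
    [0,0,0,0,0,0,0.25],
    [0,0,0,0,0,0,-0.4],
    [0,0,0,0,0,0,-0.6],
    [0,0,0,0,0,0,-0.8],
    [0,0,0,0,0,0,-1],
    [0,0,0,0,0,0,-1],
    [0,0,0,0,0,0,-1],
    [0,0,0,0,0,0,-1],
    [0,0,0,0,0,0,-1],
  ],
)

```text
clock: 20.52
tcp_pos: [0.5159, -0.0627, 0.0278]
eef_rot: [-0.0, -0.415, 0.91, 0.0]
force: [0.1, -0.3, -0.3]
gripper_width: 0.0863
finger_force: 0.0
```

Call:
drive_tool(
  moves=[
    [0,0,-5,0,0,0,-1],
    [0,0,-20,0,0,0,-1],
    [0,0,-45,0,0,0,-1],
    [0,0,-75,0,0,0,-1],
    [0,0,-105,0,0,0,-1],
    [0,0,-140,0,0,0,-1],
    [20,0,-160,0,0,0,-1],
    [60,0,-160,0,0,0,-1],
    [95,0,-160,0,0,0,-1],
    [130,0,-160,0,0,0,-1],
  ],
)

```text
clock: 21.35
tcp_pos: [0.4297, -0.1615, 0.1888]
eef_rot: [0.001, -0.415, 0.91, -0.0]
force: [0.8, 0.5, 0.2]
gripper_width: 0.0872
finger_force: 0.0
```

```bash
python3 - <<'E'
from h import *
from station import camera
to(.5155,-.063,.11,139)
d=wrist('w7');fs=[]
for n in["side","top"]:
    c=camera(n);np.savez(n+"7.npz",f=c["frame"],K=c["camera_matrix"],R=c["R"],t=c["t"]);fs.append(c["frame"][:,:,::-1])
    e=np.load(n+"7.npz");print(n,proj(e,[[.5155,-.063,.058]]))
u=cv2.resize(fs[0][155:245,195:315],(400,300),interpolation=cv2.INTER_CUBIC)
v=cv2.resize(fs[1][155:245,190:310],(400,300),interpolation=cv2.INTER_CUBIC)
w=cv2.resize(fs[0],(400,300));a=cv2.resize(d["f"][:,:,::-1],(400,300))
cv2.imwrite("pics/m7.png",np.vstack([np.hstack([a,np.clip(u*1.5,0,255)]),np.hstack([np.clip(v*1.5,0,255),w])]))
E
```

```text
t 21.35 from [ 0.4297 -0.1615  0.1888] mv [-130.6   -0.3   78.9] [-0.001  0.001  0.002] w 0.08723216312730653 F [0.8 0.5 0.2]
side [[246.38758274 188.4151132 ]]
top [[250.97473906 196.21108968]][ WARN:0@1.926] global loadsave.cpp:1063 imwrite_ Unsupported depth image for selected encoder is fallbacked to CV_8U.
```

View pics/m7.png

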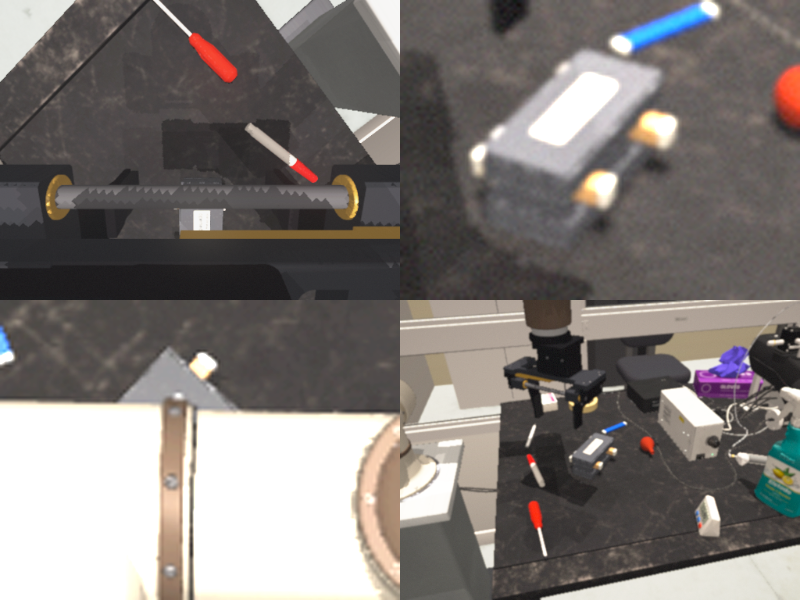

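The second case sits level and parallel on both sticks, with a gap above the lower case. The stick ends show at (655,130) and (597,190), and the gripper is clear. I'll hand it in.

```bash
python3 -c "
from station import hand_in
print(hand_in())"
```

```text
the job is handed in; nothing more can be done
None
```

The loose stick lies across the bare end of the lower case, the second case rests level on both sticks, and the job was handed in at about 21 s; the hand-in gave no verdict, so the result rests on the final pictures.

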